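Open the feed pot and start the tablet counter

TASK

Get the tablet counter ready for a refill: lift the lid off the feed pot and lay it gently, right way up, in the shallow tray. Then start the counter by pressing its keys one at a time: first the square one, then the bar that runs up the slope, then the small round one, each gently but all the way in for a moment and let out again before the next. Leave the large round key, the level bar and everything else on the table alone.

Things in the scene. Friction and masses are not known exactly. Their poses are not given: they have to be found in the camera images.
- console: wedge-shaped steel console of the tablet counter, fixed, 260 mm wide; origin under its centre on the table, x towards its low edge, z up. Its key panel slopes down at 30 degrees towards +x, so it faces away from the robot, and passes 75 mm above the origin. Five keys stand in one row across it (along y), 46 mm apart, in any order
- console_rail (a point): middle of the level 12 mm guard rail over the row of keys, along y, 274 mm long, on posts at both ends; about 105 mm above the caps. It bars a vertical tool: come in square to the slope, from the low far side, under it
- square_pod: mount of the white key with a square cap, 25 x 25 mm; fixed; origin on the panel face under the key's centre, z square out of the panel, x down the slope. Its 35 mm collar is screwed out by an unmeasured amount, different for each key: the cap's face is 20 to 32 mm from the origin along z when out; find it by touch
- square_key (a joint): travel of that key (square cap, 25 x 25 mm) in m: 0 out, 0.007 fully in; springs back; 1.5 N to start, 6.5 N at the bottom
- upbar_pod: mount of the white key with a narrow bar cap, 36 x 13 mm, its long side running up the slope; fixed; origin on the panel face under the key's centre, z square out of the panel, x down the slope. Its 35 mm collar is screwed out by an unmeasured amount, different for each key: the cap's face is 20 to 32 mm from the origin along z when out; find it by touch
- upbar_key (a joint): travel of that key (narrow bar cap, 36 x 13 mm, its long side running up the slope) in m: 0 out, 0.007 fully in; springs back; 1.5 N to start, 6.5 N at the bottom
- small_pod: mount of the white key with a small round cap, 18 mm across; fixed; origin on the panel face under the key's centre, z square out of the panel, x down the slope. Its 35 mm collar is screwed out by an unmeasured amount, different for each key: the cap's face is 20 to 32 mm from the origin along z when out; find it by touch
- small_key (a joint): travel of that key (small round cap, 18 mm across) in m: 0 out, 0.007 fully in; springs back; 1.5 N to start, 6.5 N at the bottom
- large_pod: mount of the white key with a large round cap, 32 mm across; fixed; origin on the panel face under the key's centre, z square out of the panel, x down the slope. Its 35 mm collar is screwed out by an unmeasured amount, different for each key: the cap's face is 20 to 32 mm from the origin along z when out; find it by touch
- large_key (a joint): travel of that key (large round cap, 32 mm across) in m: 0 out, 0.007 fully in; springs back; 1.5 N to start, 6.5 N at the bottom
- levelbar_pod: mount of the white key with a narrow bar cap, 36 x 13 mm, its long side running level along the row; fixed; origin on the panel face under the key's centre, z square out of the panel, x down the slope. Its 35 mm collar is screwed out by an unmeasured amount, different for each key: the cap's face is 20 to 32 mm from the origin along z when out; find it by touch
- levelbar_key (a joint): travel of that key (narrow bar cap, 36 x 13 mm, its long side running level along the row) in m: 0 out, 0.007 fully in; springs back; 1.5 N to start, 6.5 N at the bottom
- pot: steel feed pot, fixed, 100 mm across (112 mm at the foot), 85 mm high, 3 mm wall; origin under its centre
- lid: loose round steel lid on the pot, 108 mm across, about 0.18 kg; origin at the centre of the underside of its 86 mm wide, 6 mm deep locating step, which hangs inside the pot's mouth; plate from 6 to 10 mm above the origin; z up. Knob: stem 14 mm across from 10 to 20 mm, head 25 mm across from 20 to 40 mm above the origin
- lid_knob (a point): centre of the knob's head, 30 mm above the lid's origin
- tray: shallow aluminium tray, fixed, 180 x 180 x 16 mm, walls 4 mm; origin under its centre
- tray_in (a point): centre of the tray's inner floor
- cards_a: stack of dark red blister cards, 60 x 95 x 35 mm high, bystander
- cards_b: stack of dark red blister cards, 60 x 95 x 28 mm high, bystander
- cards_c: stack of dark red blister cards, 60 x 95 x 21 mm high, bystander, behind the pot
- jar: white jar, 56 mm across, 85 mm high, bystander, beside the pot
- tape: cardboard ring (tape core), 90 mm across, 24 mm high, bystander
- scoop: spoon-shaped scoop lying flat, bystander
- bottle: amber bottle, 52 mm across, 110 mm high, bystander
Not all that is in view belongs to the job. Leave any turquoise or yellow look-alike of the lid alone.

How it is judged:
By the outcome, as a careful person would: the job done as asked, in the order asked, and still so for the second after the job is handed in, with the robot touching nothing.
It also fails if it takes over 64 s, if anything falls off the work surface, if the arm or the gripper's body presses on something with over 40 N, if the wrist force passes 120 N, or if a joint passes its speed limit or range.

ROBOT

A 6-joint arm with a two-finger parallel gripper is mounted at the origin on the work surface. World frame = base frame: x ahead of the robot, y to its left, z up, the work surface at z = 0. Lengths are in mm, angles in rad, forces in N, time in s.
With the tool pointing down it reaches from about 350 to 975 mm from the base axis. Payload 7.1 kg.
Tool frame: the origin (TCP) lies midway between the tips of the shut fingers; the grasp point (between the pads) lies 19 mm behind it; z points along the fingers, y is the line along which they close (so a half turn about z gives the same grasp; the last joint's range is limited). The gripper opens to 88 mm and grips with 3 to 60 N. Pads are 20 mm wide; open, the fingers measure 115 mm over their backs; the gripper's body (75 mm by 178 mm) begins 61 mm behind the grasp point.
Start: joints at [1.088, 0.423, 1.63, -0, 1.089, -0.019], TCP at [279.561, 558.973, 222.675] pointing down, gripper open.
Joint ranges: [-3, 3], [-0.9, 2.11], [0.09, 2.58], [-1.31, 4.45], [0.11, 2.69], [-2.54, 2.54]. Speed limits (rad/s): [2.39, 2.39, 3.01, 3.14, 3.14, 3.14].

INTERFACE

Orientations are given as a rotation vector (axis times angle).
In Python, from workcell import ctrl gives the robot as it stands.
- The arm moves only by the shell command python3 -m pendant 'ROWS'. ROWS is a JSON object of lists of equal length, an entry for each row: "grip": the opening, from -1 (shut) to 1 (fully open); "linear": the shift along the tool's x, y, z in mm, a list of three; "angular": the turn, a rotation vector about the tool's x, y, z in rad, a list of three. In form: {"grip": [grip, ...], "linear": [[tx, ty, tz], ...], "angular": [[ax, ay, az], ...]}. A call has 1 to 12 rows; each row shifts and turns the commanded pose from where the row before left it, along the tool's axes as they then stand; what a row does not reach is not made up. A row lasts 1/12 s, in which the tool goes at most 41.7 mm and 7.16 degrees, less where a joint would pass 70% of its speed; a pose out of reach is approached as far as the arm can. A call with a gripper value outside its range is refused whole. The fingers move at their own pace and stop on an object; the grip force is fixed at half the most. Time passes only in rows, so rows that do not move let the fingers close. It gives the time, the measured TCP pose, the force, the opening and the grip force at its end, in the units of the state.
- ctrl.get_obs(): the state, without advancing time (a new reading comes with each control period).
- ctrl.get_image(name): name is "side" or "top" or "wrist"; returns the picture (400x640x3 uint8, red, green, blue); there is no depth.
- ctrl.camera_params(name): a dict with "vfov" (degrees; the focal length in pixels is half the picture's height over the tangent of half this angle, whatever the lens; pixels are square), "cx", "cy" (the principal point, pixels), "k1" (the pictures are not rectified: a ray, as slopes to the right and down, at radius r is drawn at 1 + k1 r^2 times it, then the intrinsics apply), "R" (3x3) and "t" (3): a world point X has camera coordinates R X + t; the wrist camera has in their place "T_tool_cam" (4x4, takes a point from camera to tool coordinates, whose origin is the TCP and whose axes are the flange's). Camera axes: x right, y down, z forward; pixel columns grow to the right and rows downward; lengths in mm; the calibration is good to about 2 mm. A picture is of the moment at which its call begins: read the wrist's pose just before it. camera_params takes no time and is no camera call.
- ctrl.close_job(): hands the job in; it is judged then, once.
The state is a dict: "t": time; "qpos": joint angles; "qvel": joint speeds; "joint_torque": joint torques, N m; "ee_pos": TCP position; "orientation": TCP orientation; "ft_force": force on the tool from outside, world axes, zero at the start; "moment": the same for the moment, N m; "width": finger opening in mm; "grasp_force": force on a finger pad.
Only numpy, scipy, OpenCV 4.12 (cv2) and the standard library are available. Lean on these libraries where they do the work, as an engineer would, in place of code of your own. Each camera call takes 0.05 s, during which the arm holds its last target. There are 200 camera calls.

## Working session

There is one attempt and no reset: what is moved stays moved. The work goes in short steps, Python scripts to look and compute and a shell command to move; the robot and the scene stay as the last step left them, time stands still between calls to the robot, and variables do not carry over. Pictures are saved under pics/ and viewed, at most 14 in all, crops included, and the job is handed in when it is done.

```bash
ls; mkdir -p pics; python3 - <<'E'
from workcell import ctrl
import cv2
print(ctrl.get_obs())
for n in ["side","top","wrist"]:
    cv2.imwrite(f"pics/{n}0.png",cv2.cvtColor(ctrl.get_image(n),cv2.COLOR_RGB2BGR)); print(n,ctrl.camera_params(n))
E
```

```text
pics
{'t': 0.0, 'qpos': array([ 1.08796730e+00,  4.23828873e-01,  1.63073731e+00, -4.67406266e-05,
        1.08861250e+00, -1.90003687e-02]), 'qvel': array([ 8.33318890e-04, -1.07169818e-03,  7.46124035e-04, -5.64435929e-04,
       -7.37200003e-05, -1.22115184e-03]), 'joint_torque': array([-2.75224549e-03, -5.44618464e+01, -2.73668718e+01,  6.40601898e-02,
        2.29252595e-02, -1.21160929e-04]), 'ee_pos': array([279.32384445, 558.44833633, 221.89059604]), 'orientation': array([-7.21952183e-01, -3.05714921e+00,  2.42918904e-03]), 'ft_force': array([-0.01155838, -1.1319076 , -0.18858831]), 'moment': array([-0.02799852,  0.02593027, -0.04357423]), 'grasp_force': 0.0, 'width': 87.59735536412336}
side {'vfov': 51.81207948790414, 'cx': 319.16563281844776, 'cy': 193.9454033270666, 'k1': -0.040004093722291835, 'R': array([[ 0.71207496, -0.70210161, -0.00160782],
       [-0.54457769, -0.55086511, -0.63244191],
       [ 0.44315279,  0.45122163, -0.77460612]]), 't': array([-363.6050381 ,  418.58503944, 1083.23389935])}
top {'vfov': 56.153414634177345, 'cx': 329.75750783978197, 'cy': 196.3717221642015, 'k1': -0.01052468312065943, 'R': array([[-0.01470257, -0.9998447 , -0.00971607],
       [-0.9958038 ,  0.01551956, -0.09018832],
       [ 0.09032511,  0.0083493 , -0.99587733]]), 't': array([  47.63914013,  564.02310318, 1182.71354666])}
wrist {'vfov': 64.14155822961303, 'cx': 323.91085066134053, 'cy': 199.48926155787245, 'k1': -0.04886560359145695, 'T_tool_cam': array([[ 3.71260602e-05, -9.57143373e-01, -2.89614506e-01,
         7.98575580e+01],
       [ 9.99999701e-01,  2.59386056e-04, -7.29050484e-04,
         3.39773801e-01],
       [ 7.72927804e-04, -2.89614392e-01,  9.57143096e-01,
        -1.62916180e+02],
       [ 0.00000000e+00,  0.00000000e+00,  0.00000000e+00,
         1.00000000e+00]])}
```

View pics/top0.png

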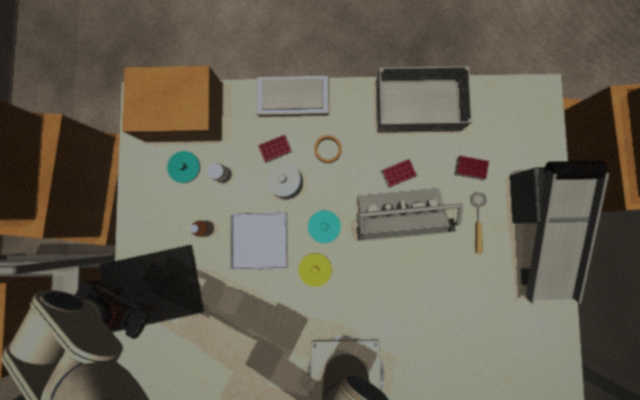

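View pics/side0.png

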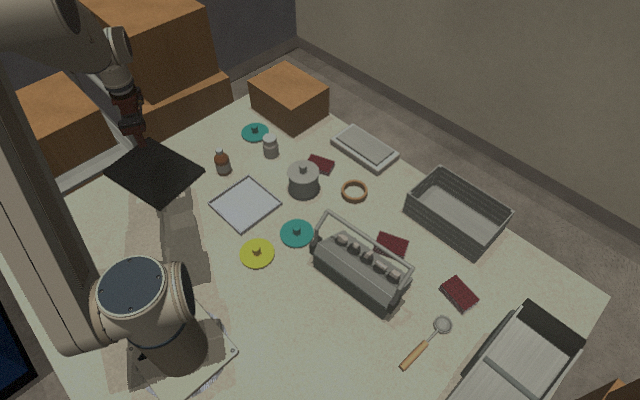

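The top view shows the pot with its lid and knob at about (283,179), the tray at (259,240) and the console at (407,213). In the side view the knob is at (303,168) and the keys run from (340,240) to (393,283).

```bash
cat > h.py <<'E'
import numpy as np, cv2
from scipy.spatial.transform import Rotation as Ro
from workcell import ctrl
def cam(n,obs=None):
    p=ctrl.camera_params(n); f=200/np.tan(np.radians(p["vfov"]/2))
    K=np.array([[f,0,p["cx"]],[0,f,p["cy"]],[0,0,1]]); D=np.array([p["k1"],0,0,0,0])
    if n=="wrist":
        T=np.eye(4);T[:3,:3]=Ro.from_rotvec(obs["orientation"]).as_matrix();T[:3,3]=obs["ee_pos"]
        M=np.linalg.inv(T@p["T_tool_cam"]); R,t=M[:3,:3],M[:3,3]
    else: R,t=p["R"],p["t"]
    return K,D,R,t
def ray(c,uv):
    K,D,R,t=c; q=cv2.undistortPoints(np.array(uv,float).reshape(-1,1,2),K,D).reshape(-1,2)
    d=np.c_[q,np.ones(len(q))]@R; return -R.T@t, d/np.linalg.norm(d,axis=1)[:,None]
def plane(c,uv,z):
    o,d=ray(c,uv); return o+d*((z-o[2])/d[:,2])[:,None]
def proj(c,X):
    K,D,R,t=c; return cv2.projectPoints(np.array(X,float).reshape(-1,3),cv2.Rodrigues(R)[0],t,K,D)[0].reshape(-1,2)
def tri(obsv):
    A=np.zeros((3,3));b=np.zeros(3);L=[]
    for c,uv in obsv:
        o,d=ray(c,uv); P=np.eye(3)-np.outer(d[0],d[0]); A+=P;b+=P@o;L.append((o,P))
    X=np.linalg.solve(A,b); return X,[round(float(np.linalg.norm(P@(X-o))),1) for o,P in L]
def snap(n,name):
    ob=ctrl.get_obs(); im=ctrl.get_image(n); cv2.imwrite(f"pics/{name}.png",im[:,:,::-1]); return ob,im
E
python3 - <<'E'
from h import *
c=cam("top");s=cam("side")
print("knob",tri([(c,(283,179)),(s,(303,168))]))
print("tray",plane(c,[(259,240),(232,212),(286,212),(287,268),(232,269)],16).round())
print("con",plane(c,[(357,194),(446,190),(360,240),(448,232)],40).round())
print("jar",plane(c,[(217,171),(201,228)],85).round())
a=cv2.imread("pics/top0.png")[160:250,240:470]; b=cv2.imread("pics/side0.png")[150:320,270:430]
cv2.imwrite("pics/m.png",np.hstack([cv2.resize(a,(460,180),interpolation=2),np.zeros((180,0,3),np.uint8)]))
A=cv2.resize(a,None,fx=2.6,fy=2.6,interpolation=2);B=cv2.resize(b,None,fx=2,fy=2,interpolation=2)
o=np.zeros((A.shape[0]+B.shape[0],max(A.shape[1],B.shape[1]),3),np.uint8);o[:A.shape[0],:A.shape[1]]=A;o[A.shape[0]:,:B.shape[1]]=B
cv2.imwrite("pics/m.png",o);print(A.shape,B.shape)
E
```

```text
knob (array([611.41775279, 177.70095   , 114.64519909]), [0.3, 0.3])
tray [[428. 269.  16.]
 [520. 357.  16.]
 [517. 182.  16.]
 [338. 179.  16.]
 [337. 356.  16.]]
con [[ 570.  -48.   40.]
 [ 578. -331.   40.]
 [ 424.  -54.   40.]
 [ 445. -332.   40.]]
jar [[644. 386.  85.]
 [468. 433.  85.]]
(234, 598, 3) (340, 320, 3)
```

View pics/m.png

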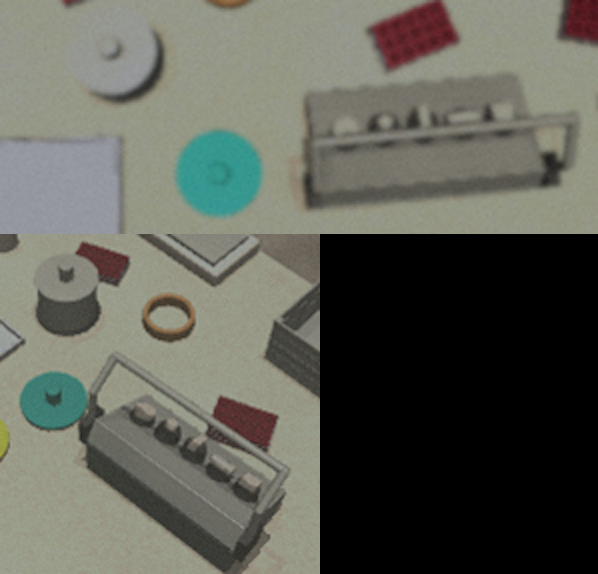

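The crops show the lid's knob at top-view px (283,179). The row of keys, from +y to -y, appears to be large round, small round, up-bar, level bar, square. I'll go over the pot and refine with the wrist camera.

```bash
python3 -m pendant '{"grip":[1,1,1,1,1,1,1,1,1,1,1,1],"linear":[[-39,-16,2],[-39,-16,2],[-39,-16,2],[-39,-16,2],[-39,-16,2],[-39,-16,2],[-39,-16,2],[-39,-16,2],[-39,-16,2],[-39,-16,2],[-39,-16,2],[-39,-16,2]],"angular":[[0,0,0],[0,0,0],[0,0,0],[0,0,0],[0,0,0],[0,0,0],[0,0,0],[0,0,0],[0,0,0],[0,0,0],[0,0,0],[0,0,0]]}'; python3 -m pendant '{"grip":[1,1],"linear":[[0,0,0],[0,0,0]],"angular":[[0,0,0],[0,0,0]]}'
python3 - <<'E'
from h import *
ob,im=snap("wrist","w1"); c=cam("wrist",ob); print(ob["qpos"].round(3),proj(c,[611.4,177.7,119]))
E
```

```text
t: 1.15
ee_pos: [608.9, 180.8, 198.7]
orientation: [-0.722, -3.057, 0.0]
ft_force: [0.3, 0.6, -1.2]
width: 87.9
grasp_force: 0.0
t: 1.32
ee_pos: [608.8, 180.8, 198.3]
orientation: [-0.728, -3.055, 0.0]
ft_force: [-0.3, 1.2, 0.6]
width: 87.8
grasp_force: 0.0
[ 0.27   0.465  1.624  0.     1.053 -0.833] [[321.78859928 211.76426808]]
```

View pics/w1.png

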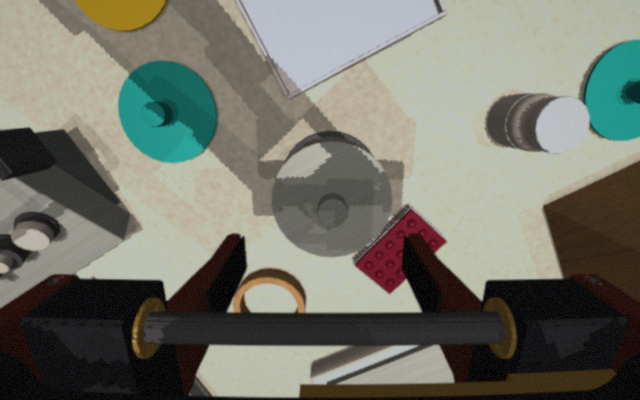

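The wrist view shows the knob's head at about (332,208) and the lid's rim spanning columns 272–392; the fingers straddle it.

```bash
python3 - <<'E'
from h import *
ob=ctrl.get_obs(); c=cam("wrist",ob); R=Ro.from_rotvec(ob["orientation"]).as_matrix()
k=plane(c,[(332,207)],119)[0]; print("knob",k, "rim",plane(c,[(272,196),(392,196),(332,257)],89).round(1))
print("tool delta",R.T@(np.array([k[0],k[1],95])-ob["ee_pos"]))
E
```

```text
knob [610.47369803 188.10130022 119.        ] rim [[586.4 141.2  89. ]
 [634.3 236.7  89. ]
 [664.1 162.4  89. ]]
tool delta [  0.24174813   6.63109984 103.40991258]
```

```bash
python3 -m pendant '{"grip":[1,1,1,1],"linear":[[0,3,30],[0,3.6,30],[0,0,0],[0,0,0]],"angular":[[0,0,0],[0,0,0],[0,0,0],[0,0,0]]}'
python3 - <<'E'
from h import *
ob,im=snap("wrist","w2"); c=cam("wrist",ob); print(proj(c,[610.5,188.1,119]),proj(c,[611.4,177.7,119]))
cv2.imwrite("pics/w2c.png",im[120:320,180:480,::-1])
E
```

```text
t: 1.7
ee_pos: [608.8, 189.7, 137.8]
orientation: [-0.718, -3.055, 0.003]
ft_force: [0.0, 0.5, -0.8]
width: 88.0
grasp_force: 0.0
[[322.58632252 241.34590421]] [[308.34723907 249.31118384]]
```

View pics/w2c.png

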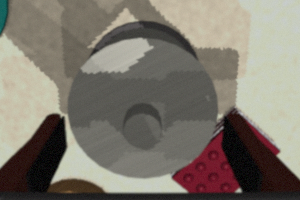

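The knob's head is at (323,245) in the full frame, midway between the finger tips and as predicted. I'll descend and grip.

```bash
python3 -m pendant '{"grip":[1,1,1,1,-1,-1,-1,-1,-1,-1,-1,-1],"linear":[[-1,0,15],[0,0,15],[0,0,12],[0,0,0],[0,0,0],[0,0,0],[0,0,0],[0,0,0],[0,0,0],[0,0,0],[0,0,0],[0,0,0]],"angular":[[0,0,0],[0,0,0],[0,0,0],[0,0,0],[0,0,0],[0,0,0],[0,0,0],[0,0,0],[0,0,0],[0,0,0],[0,0,0],[0,0,0]]}'
```

```text
t: 2.75
ee_pos: [611.9, 188.2, 97.1]
orientation: [0.722, 3.057, 0.0]
ft_force: [-1.1, -0.4, 0.3]
width: 38.3
grasp_force: 0.0
```

```bash
python3 -m pendant '{"grip":[-1,-1,-1,-1,-1,-1],"linear":[[0,0,0],[0,0,0],[0,0,0],[0,0,0],[0,0,0],[0,0,0]],"angular":[[0,0,0],[0,0,0],[0,0,0],[0,0,0],[0,0,0],[0,0,0]]}'
```

```text
t: 3.25
ee_pos: [611.8, 188.1, 97.0]
orientation: [-0.722, -3.057, 0.0]
ft_force: [-0.1, -0.1, 0.8]
width: 24.4
grasp_force: 30.0
```

```bash
python3 -m pendant '{"grip":[-1,-1,-1,-1],"linear":[[0,0,-8],[0,0,-20],[0,0,-25],[0,0,-12]],"angular":[[0,0,0],[0,0,0],[0,0,0],[0,0,0]]}'
python3 - <<'E'
from h import *
ob,im=snap("wrist","w3"); c=cam("wrist",ob)
print("corners via w3 guess")
p=proj(c,[[340,181,16],[518,181,16],[518,357,16],[338,357,16]]);print(p.round())
cv2.imwrite("pics/w3c.png",im[:,:,::-1])
E
```

```text
t: 3.58
ee_pos: [613.0, 188.6, 164.7]
orientation: [0.721, 3.055, 0.002]
ft_force: [1.1, 0.6, -2.7]
width: 24.4
grasp_force: 30.0
corners via w3 guess
[[ 169.  -93.]
 [ 271.  101.]
 [ 446.   10.]
 [ 358. -207.]]
```

View pics/w3c.png

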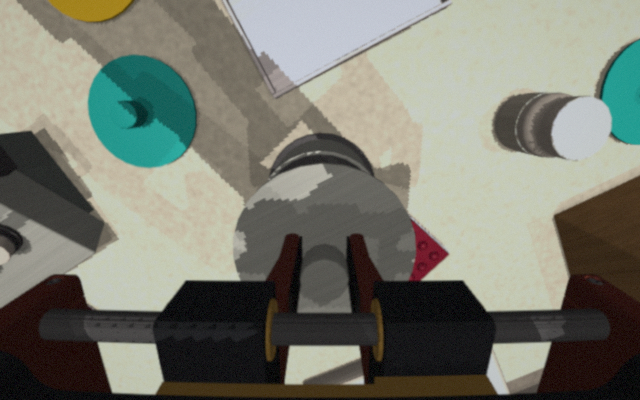

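The lid is lifted and hangs level in the fingers. The tray's near edge corners at (275,97) and (450,5) agree with my tray estimate to about 4 mm.

```bash
python3 -m pendant '{"grip":[-1,-1,-1,-1,-1,-1,-1,-1,-1,-1,-1,-1],"linear":[[20,-1,0],[35,-1,0],[35,-1,0],[35,-1,0],[35,-1,0],[26,-1,0],[15,-1,15],[0,0,25],[0,0,30],[0,0,25],[0,0,20],[0,0,0]],"angular":[[0,0,0],[0,0,0],[0,0,0],[0,0,0],[0,0,0],[0,0,0],[0,0,0],[0,0,0],[0,0,0],[0,0,0],[0,0,0],[0,0,0]]}'
```

```text
t: 4.63
ee_pos: [426.4, 270.4, 43.4]
orientation: [-0.721, -3.053, 0.007]
ft_force: [-0.1, -0.6, -2.4]
width: 24.4
grasp_force: 30.0
```

```bash
python3 -m pendant '{"grip":[-1,-1,-1,-1,-1,-1],"linear":[[0,0,5],[0,0,5],[0,0,3],[0,0,2],[0,0,1.5],[0,0,0]],"angular":[[0,0,0],[0,0,0],[0,0,0],[0,0,0],[0,0,0],[0,0,0]]}'; python3 -m pendant '{"grip":[-1,-1],"linear":[[0,0,1],[0,0,0]],"angular":[[0,0,0],[0,0,0]]}'; python3 -m pendant '{"grip":[-1,-1],"linear":[[0,0,1],[0,0,0]],"angular":[[0,0,0],[0,0,0]]}'
```

```text
t: 5.13
ee_pos: [429.2, 271.9, 30.8]
orientation: [0.722, 3.057, 0.001]
ft_force: [-0.0, 0.1, -1.8]
width: 23.9
grasp_force: 30.0
t: 5.3
ee_pos: [429.1, 271.9, 29.7]
orientation: [0.722, 3.057, 0.001]
ft_force: [0.1, 0.9, -2.6]
width: 24.1
grasp_force: 30.0
t: 5.47
ee_pos: [429.0, 271.8, 28.5]
orientation: [0.722, 3.057, 0.0]
ft_force: [0.5, 0.6, -1.8]
width: 24.3
grasp_force: 30.0
```

```bash
for i in 1 2 3; do python3 -m pendant '{"grip":[-1,-1],"linear":[[0,0,1],[0,0,1]],"angular":[[0,0,0],[0,0,0]]}' | grep -E "ee|ft"; done
```

```text
ee_pos: [429.0, 271.9, 26.5]
ft_force: [0.3, 0.7, -2.9]
ee_pos: [428.9, 271.8, 24.3]
ft_force: [0.6, -0.0, -1.9]
ee_pos: [429.0, 271.8, 22.3]
ft_force: [0.3, 0.4, -1.9]
```

```bash
python3 -m pendant '{"grip":[-1,-1],"linear":[[0,0,1],[0,0,0]],"angular":[[0,0,0],[0,0,0]]}' | grep -E "ee|ft";python3 -m pendant '{"grip":[-1,-1],"linear":[[0,0,1],[0,0,0]],"angular":[[0,0,0],[0,0,0]]}' | grep -E "ee|ft"
```

```text
ee_pos: [429.0, 271.9, 21.9]
ft_force: [-1.7, -1.8, 5.0]
ee_pos: [429.0, 271.9, 21.8]
ft_force: [-5.3, -3.3, 17.2]
```

Contact. I'll ease off, release and lift.

```bash
python3 -m pendant '{"grip":[-1,-1,0.0,0.3,0.5,1,1,1,1],"linear":[[0,0,-1],[0,0,0],[0,0,0],[0,0,0],[0,0,0],[0,0,0],[0,0,0],[0,0,0],[0,0,0]],"angular":[[0,0,0],[0,0,0],[0,0,0],[0,0,0],[0,0,0],[0,0,0],[0,0,0],[0,0,0],[0,0,0]]}'; python3 -m pendant '{"grip":[1,1,1,1,1,1],"linear":[[0,0,-10],[0,0,-25],[0,0,-40],[0,0,-40],[0,0,-40],[0,0,-20]],"angular":[[0,0,0],[0,0,0],[0,0,0],[0,0,0],[0,0,0],[0,0,0]]}'
python3 - <<'E'
from h import *
t=cam("top");s=cam("side");
ob,im=snap("wrist","w4"); _,a=snap("top","t4"); _,b=snap("side","s4")
A=cv2.resize(im[:,:],(400,250)); B=cv2.resize(b[130:260,190:350],(320,260))
C=cv2.resize(b[190:330,290:430],(560,560),interpolation=2)[:330]
o=np.zeros((600,760,3),np.uint8);o[:250,:400]=A;o[:260,400:720]=B;o[260:590,:560]=C
cv2.imwrite("pics/m4.png",o[:,:,::-1])
print(ob["ee_pos"],ob["qpos"].round(3))
E
```

```text
t: 7.05
ee_pos: [428.9, 271.8, 21.4]
orientation: [-0.722, -3.057, 0.0]
ft_force: [0.4, 0.6, 0.8]
width: 67.8
grasp_force: 0.0
t: 7.55
ee_pos: [430.4, 272.7, 201.8]
orientation: [0.721, 3.053, 0.007]
ft_force: [1.6, 0.4, 0.5]
width: 87.4
grasp_force: 0.0
[430.43170564 272.73399709 201.76471952] [ 0.541  0.28   1.904  0.     0.952 -0.566]
```

View pics/m4.png

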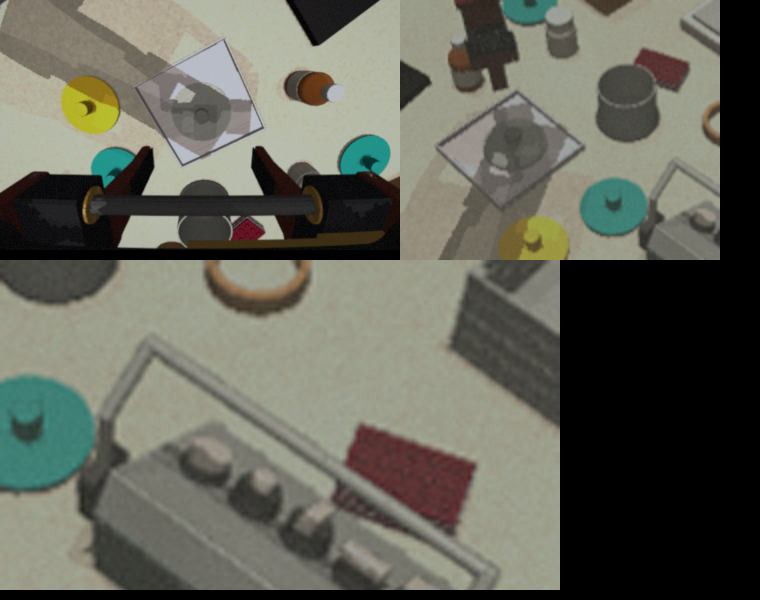

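The montage shows the lid upright and centred in the tray, with the pot open and the bystanders undisturbed. Next I'll turn the tool half round, camera on the far, low side, and go to the far side of the console.

```bash
python3 -m pendant '{"grip":[1,1,1,1,1,1,1,1,1,1,1,1],"linear":[[0,0,-10],[0,0,-10],[0,0,-10],[0,0,-10],[0,0,-10],[0,0,-10],[0,0,-10],[0,0,-10],[0,0,-10],[0,0,-10],[0,0,-10],[0,0,-10]],"angular":[[0,0,0.12],[0,0,0.12],[0,0,0.12],[0,0,0.12],[0,0,0.12],[0,0,0.12],[0,0,0.12],[0,0,0.12],[0,0,0.12],[0,0,0.12],[0,0,0.12],[0,0,0.12]]}' ; python3 -m pendant '{"grip":[1,1,1,1,1,1,1,1,1,1],"linear":[[0,0,0],[0,0,0],[0,0,0],[0,0,0],[0,0,0],[0,0,0],[0,0,0],[0,0,0],[0,0,0],[0,0,0]],"angular":[[0,0,0.12],[0,0,0.12],[0,0,0.12],[0,0,0.12],[0,0,0.12],[0,0,0.12],[0,0,0.12],[0,0,0.12],[0,0,0.12],[0,0,0.12]]}'
python3 - <<'E'
from h import *
ob=ctrl.get_obs();print(ob["qpos"].round(2));print(Ro.from_rotvec(ob["orientation"]).as_matrix().round(3))
t=cam("top");s=cam("side")
# rail ends (outer corners) and keys from side(s4 crop: px=290+u/4,row=190+(v-260)/4) and top (m crop: 240+u/2.6,160+v/2.6)
f=lambda u,v:(290+u/4,190+(v-260)/4); g=lambda u,v:(240+u/2.6,160+v/2.6)
print("rail +y",tri([(s,f(152,343)),(t,g(317,138))]),"rail -y",tri([(s,f(487,575)),(t,g(573,120))]))
for n,a,b in [("k1",f(210,453),g(346,124)),("k2",f(262,478),g(385,120)),("k3",f(317,515),g(424,115)),("k4",f(362,560),g(463,115)),("k5",(270+249/2,150+(482-234)/2),g(500,111))]: print(n,tri([(s,a),(t,b)]))
E
```

```text
t: 8.7
ee_pos: [428.1, 271.3, 314.8]
orientation: [-2.564, -1.815, 0.006]
ft_force: [0.5, -0.0, -0.2]
width: 88.0
grasp_force: 0.0
t: 9.53
ee_pos: [428.1, 271.3, 314.3]
orientation: [3.139, 0.05, -0.005]
ft_force: [1.0, 0.1, -0.3]
width: 87.8
grasp_force: 0.0
[ 0.54  0.15  1.79 -0.    1.21  2.08]
[[ 0.999  0.032 -0.003]
 [ 0.032 -0.999 -0.002]
 [-0.003  0.002 -1.   ]]
rail +y (array([499.92324973, -48.54473834, 201.2950124 ]), [2.0, 2.0]) rail -y (array([ 516.20213764, -319.07800064,  204.20048939]), [0.2, 0.2])
k1 (array([520.40441943, -91.0967484 ,  88.62513095]), [2.5, 2.5])
k2 (array([ 524.61669456, -135.92227742,  100.12255077]), [1.3, 1.3])
k3 (array([ 530.48430551, -182.30602689,   97.00539811]), [0.6, 0.6])
k4 (array([ 528.97836536, -227.57940519,   92.4677506 ]), [2.1, 2.1])
k5 (array([ 533.98215667, -271.88241216,   91.93354614]), [0.8, 0.8])
```

```bash
python3 -m pendant '{"grip":[1,1,1,1,1,1,1,1,1,1,1,1],"linear":[[17.3,38.3,0],[17.3,38.3,0],[17.3,38.3,0],[17.3,38.3,0],[17.3,38.3,0],[17.3,38.3,0],[17.3,38.3,0],[17.3,38.3,0],[17.3,38.3,0],[17.3,38.3,0],[17.3,38.3,0],[17.3,38.3,0]],"angular":[[0,0,-0.003],[0,0,-0.003],[0,0,-0.003],[0,0,-0.003],[0,0,-0.003],[0,0,-0.003],[0,0,-0.003],[0,0,-0.003],[0,0,-0.003],[0,0,-0.003],[0,0,0],[0,0,0]]}' 
python3 - <<'E'
from h import *
ob=ctrl.get_obs();print(ob["qpos"].round(2));print(Ro.from_rotvec(ob["orientation"]).as_matrix().round(3))
E
```

```text
t: 10.53
ee_pos: [658.8, -173.9, 313.8]
orientation: [-3.139, -0.106, 0.006]
ft_force: [0.9, 0.0, 0.5]
width: 87.7
grasp_force: 0.0
[-0.28  0.43  1.4   0.    1.31  1.23]
[[ 0.998  0.067 -0.004]
 [ 0.067 -0.998  0.001]
 [-0.004 -0.001 -1.   ]]
```

```bash
python3 -m pendant '{"grip":[1,1,1,1,1,1,1,1,1,1,1,1],"linear":[[0,0,0],[0,0,0],[0,0,0],[0,0,0],[0,0,0],[0,0,0],[0,4,20],[0,4,30],[0,0,30],[0,0,25],[0,0,15],[0,0,0]],"angular":[[0,-0.1047,0],[0,-0.1047,0],[0,-0.1047,0],[0,-0.1047,0],[0,-0.1047,0],[0,0,0],[0,0,0],[0,0,0],[0,0,0],[0,0,0],[0,0,0],[0,0,0]]}' 
python3 - <<'E'
from h import *
ob,im=snap("wrist","w5");print(ob["qpos"].round(2));print(Ro.from_rotvec(ob["orientation"]).as_matrix().round(3))
E
```

```text
t: 11.53
ee_pos: [595.9, -183.6, 208.7]
orientation: [3.016, 0.102, -0.817]
ft_force: [-0.3, 0.3, 0.2]
width: 88.0
grasp_force: 0.0
[-0.24  0.7   1.3  -0.15  1.66  1.29]
[[ 0.861  0.067 -0.504]
 [ 0.059 -0.998 -0.032]
 [-0.505 -0.003 -0.863]]
```

View pics/w5.png

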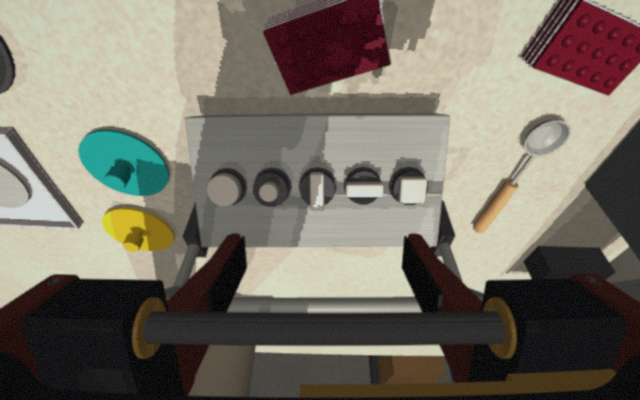

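The wrist view from the low side shows, left to right: large round (225,188), small round (270,190), up-bar (317,190), level bar (364,190) and square (410,190). The rail is below them in the picture.

```bash
python3 - <<'E'
from h import *
im=cv2.imread("pics/w5.png"); ob=ctrl.get_obs(); c=cam("wrist",ob); R=Ro.from_rotvec(ob["orientation"]).as_matrix()
psi=np.radians(3.8); n=np.array([.5*np.cos(psi),.5*np.sin(psi),.866])
g=im.astype(int).sum(2)[165:215,195:435]; 
o,d=ray(c,[(225,188),(270,191),(317,191),(364,190),(410,190)])
for x0 in (524,530):
    P=np.array([x0,-182,97.5]); X=o+d*(((P-o)@n)/(d@n))[:,None]
    print(X.round(1)); print("tool",((X-ob["ee_pos"])@R).round(1), "row dir deg",np.degrees(np.arctan2(X[4,0]-X[0,0],X[0,1]-X[4,1])))
o2,d2=ray(c,[(187,118),(449,115)]);X=o2+d2*(((np.array([527,-182,97.5])-26*n-o2)@n)/(d2@n))[:,None];print(X, np.degrees(np.arctan2(X[1,0]-X[0,0],X[0,1]-X[1,1])),np.linalg.norm(X[1]-X[0]))
print("angle z vs n",np.degrees(np.arccos(-R[:,2]@n)))
for w in ("side","top"): print(w,proj(cam(w),o+d*(((np.array([527,-182,97.5])-o)@n)/(d@n))[:,None]).round(1).tolist())
E
```

```text
[[ 524.3  -92.4   93.9]
 [ 524.7 -136.1   95.4]
 [ 527.7 -181.5   95.3]
 [ 531.6 -226.7   94.8]
 [ 534.7 -271.3   94.8]]
tool [[  0.8 -96.  134.9]
 [ -2.3 -52.4 134.9]
 [ -2.3  -6.9 134.9]
 [ -1.3  38.5 134.8]
 [ -1.3  83.2 134.8]] row dir deg 3.3010966916801117
[[ 526.6  -93.2   96.1]
 [ 526.9 -136.4   97.5]
 [ 529.9 -181.4   97.5]
 [ 533.8 -226.2   97. ]
 [ 536.8 -270.3   97. ]]
tool [[  1.5 -95.1 131.9]
 [ -1.5 -51.9 131.9]
 [ -1.5  -6.9 131.9]
 [ -0.5  38.1 131.8]
 [ -0.5  82.3 131.8]] row dir deg 3.3010966916801006
[[ 565.80087025  -49.72290097   40.06362783]
 [ 585.60160087 -307.81946664   38.53237379]] 4.387041527655697 258.85951958420577
angle z vs n 0.40957194765057703
side [[345.1, 236.3], [356.2, 245.0], [368.8, 254.0], [381.9, 263.2], [395.1, 272.6]]
top [[373.3, 206.5], [387.7, 206.2], [402.6, 204.9], [417.5, 203.4], [432.1, 202.2]]
```

```bash
python3 -m pendant '{"grip":[-1,-1,-1,-1,-1,-1,-1,-1,-1,-1,-1,-1],"linear":[[-1,28,0],[0,28,0],[0,28,0],[0,0,0],[0,0,0],[0,0,0],[0,0,0],[0,0,0],[0,0,20],[0,0,25],[0,0,15],[0,0,0]],"angular":[[0,0,0],[0,0,0],[0,0,0],[0,0,0],[0,0,0],[0,0,0],[0,0,0],[0,0,0],[0,0,0],[0,0,0],[0,0,0],[0,0,0]]}' 
python3 -m pendant '{"grip":[-1,-1,-1,-1,-1,-1],"linear":[[0,0,0],[0,0,0],[0,0,0],[0,0,0],[0,0,0],[0,0,0]],"angular":[[0,0,0],[0,0,0],[0,0,0],[0,0,0],[0,0,0],[0,0,0]]}' 
python3 - <<'E'
from h import *
ob,im=snap("wrist","w6");cv2.imwrite("pics/w6c.png",im[60:360,150:500,::-1]); R=Ro.from_rotvec(ob["orientation"]).as_matrix()
print(((np.array([[526.9,-136.4,97.5],[529.9,-181.4,97.5],[536.8,-270.3,97]])-ob["ee_pos"])@R).round(1), R.T@ob["ft_force"])
E
```

```text
t: 12.58
ee_pos: [572.1, -268.5, 158.5]
orientation: [3.016, 0.104, -0.817]
ft_force: [0.2, -0.1, -1.6]
width: 11.0
grasp_force: 0.0
t: 13.08
ee_pos: [575.1, -270.0, 161.5]
orientation: [3.016, 0.102, -0.807]
ft_force: [-1.0, -0.2, -0.4]
width: 0.3
grasp_force: 0.0
[[  -1.9 -136.6   74.9]
 [  -1.9  -91.5   75. ]
 [  -0.9   -2.3   75. ]] [-0.69317336  0.15259357  0.90234711]
```

View pics/w6c.png

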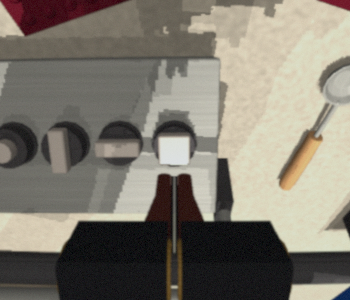

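The shut fingertips at crop column 174 line up with the square cap at crop (174,151), full frame (324,211). A numeric check of the slope direction comes next.

```bash
python3 - <<'E'
from h import *
ob=ctrl.get_obs();c=cam("wrist",ob);R=Ro.from_rotvec(ob["orientation"]).as_matrix()
o,d=ray(c,[(324,211),(269,207),(209,211)]); o=(o-ob["ee_pos"])@R; d=d@R
for z in (70,75,80): print((o+d*((z-o[2])/d[:,2])[:,None]).round(1).tolist())
E
python3 -m pendant '{"grip":[-1,-1,-1,-1,-1,-1],"linear":[[-1,-1,15],[-1,-1,20],[0,0,15],[0,0,8],[0,0,0],[0,0,0]],"angular":[[0,0,0],[0,0,0],[0,0,0],[0,0,0],[0,0,0],[0,0,0]]}'
```

```text
[[-0.5, -0.2, 70.0], [2.7, -42.5, 70.0], [-0.5, -89.4, 70.0]]
[[-2.3, -0.2, 75.0], [1.1, -43.4, 75.0], [-2.3, -91.3, 75.0]]
[[-4.0, -0.2, 80.0], [-0.6, -44.3, 80.0], [-4.0, -93.2, 80.0]]
t: 13.63
ee_pos: [544.1, -270.2, 112.0]
orientation: [3.016, 0.102, -0.808]
ft_force: [0.1, 0.0, -0.2]
width: 0.3
grasp_force: 0.0
```

```bash
python3 -m pendant '{"grip":[-1,-1,-1,-1],"linear":[[0,1,3],[0,0,3],[0,0,2],[0,0,0]],"angular":[[0,0,0],[0,0,0],[0,0,0],[0,0,0]]}' | grep -E "ee|ft"; for i in 1 2 3; do python3 -m pendant '{"grip":[-1,-1],"linear":[[0,0,1],[0,0,0]],"angular":[[0,0,0],[0,0,0]]}' | grep -E "ee|ft"; done
```

```text
ee_pos: [539.9, -271.3, 104.8]
ft_force: [-0.2, -0.4, -0.2]
ee_pos: [539.5, -271.3, 104.1]
ft_force: [-0.1, 0.0, -0.4]
ee_pos: [538.9, -271.4, 103.1]
ft_force: [-0.4, 0.5, 0.4]
ee_pos: [538.4, -271.4, 102.2]
ft_force: [-0.3, 0.8, 0.7]
```

```bash
for i in 1 2 3 4 5; do python3 -m pendant '{"grip":[-1,-1],"linear":[[0,0,1],[0,0,0]],"angular":[[0,0,0],[0,0,0]]}' | grep -E "ee|ft"; done
```

```text
ee_pos: [537.8, -271.4, 101.3]
ft_force: [0.3, -0.2, -0.8]
ee_pos: [537.3, -271.5, 100.5]
ft_force: [0.9, -0.4, 0.3]
ee_pos: [536.8, -271.5, 99.6]
ft_force: [-0.0, 0.4, 0.3]
ee_pos: [536.3, -271.5, 98.7]
ft_force: [0.2, -0.6, -0.7]
ee_pos: [535.8, -271.6, 97.9]
ft_force: [0.1, -0.5, 0.2]
```

```bash
for i in 1 2 3 4 5; do python3 -m pendant '{"grip":[-1,-1],"linear":[[0,0,1],[0,0,0]],"angular":[[0,0,0],[0,0,0]]}' | grep -E "ee|ft"; done
```

```text
ee_pos: [535.5, -271.7, 97.2]
ft_force: [0.9, 1.7, 1.2]
ee_pos: [535.1, -271.7, 96.4]
ft_force: [1.0, -0.4, 2.6]
ee_pos: [534.6, -271.7, 95.5]
ft_force: [0.7, -0.1, 2.4]
ee_pos: [534.1, -271.8, 94.6]
ft_force: [1.9, 0.3, 3.9]
ee_pos: [533.6, -271.8, 93.7]
ft_force: [0.9, -0.4, 4.5]
```

```bash
for i in 1 2 3; do python3 -m pendant '{"grip":[-1,-1],"linear":[[0,0,1],[0,0,0]],"angular":[[0,0,0],[0,0,0]]}' | grep -E "ee|ft"; done; python3 -m pendant '{"grip":[-1,-1],"linear":[[0,0,0.5],[0,0,0]],"angular":[[0,0,0],[0,0,0]]}' | grep -E "ee|ft"
```

```text
ee_pos: [533.1, -271.8, 92.9]
ft_force: [1.8, 0.9, 5.0]
ee_pos: [532.6, -271.9, 92.0]
ft_force: [1.4, 0.9, 5.4]
ee_pos: [532.3, -271.9, 91.4]
ft_force: [1.8, 0.6, 5.7]
ee_pos: [532.2, -271.9, 91.3]
ft_force: [2.6, 2.0, 7.3]
```

```bash
python3 -m pendant '{"grip":[-1,-1,-1,-1],"linear":[[0,0,0.6],[0,0,0],[0,0,0],[0,0,0]],"angular":[[0,0,0],[0,0,0],[0,0,0],[0,0,0]]}' | grep -E "ee|ft"
```

```text
ee_pos: [532.2, -272.0, 91.2]
ft_force: [2.4, 1.6, 10.0]
```

The square key is bottomed: force is up at about 10 N with no further travel. I'll retract and go two pitches over to the up-bar.

```bash
python3 -m pendant '{"grip":[-1,-1,-1,-1,-1,-1,-1,-1,-1,-1],"linear":[[0,0,-8],[0,0,-20],[0,0,-25],[0,0,-5],[0,-20,0],[0,-27,0],[0,-27,0],[0,-18,0],[0,0,0],[0,0,0]],"angular":[[0,0,0],[0,0,0],[0,0,0],[0,0,0],[0,0,0],[0,0,0],[0,0,0],[0,0,0],[0,0,0],[0,0,0]]}'
python3 - <<'E'
from h import *
ob,im=snap("wrist","w7");c=cam("wrist",ob);R=Ro.from_rotvec(ob["orientation"]).as_matrix()
cv2.imwrite("pics/w7c.png",im[60:360,150:500,::-1])
print(proj(c,ob["ee_pos"]+R@np.array([0,0,50])),proj(c,ob["ee_pos"]),R.round(3).tolist())
E
```

```text
t: 17.97
ee_pos: [553.5, -177.1, 139.7]
orientation: [3.015, 0.105, -0.81]
ft_force: [0.7, 0.2, 0.1]
width: 0.7
grasp_force: 0.0
[[324.32638342 219.40745338]] [[324.49876794 250.54069064]] [[0.863, 0.07, -0.5], [0.06, -0.998, -0.035], [-0.501, -0.0, -0.865]]
```

View pics/w7c.png

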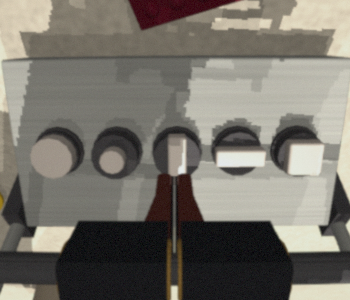

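The up-bar is centred at crop (177,155), full frame (327,215), about 2 mm to the tool's +y of the tool axis; the small round key is at full frame (263,220). I'll correct and descend.

```bash
python3 -m pendant '{"grip":[-1,-1,-1,-1,-1],"linear":[[1.5,1.5,12],[0,0,14],[0,0,8],[0,0,3],[0,0,0]],"angular":[[0,0,0],[0,0,0],[0,0,0],[0,0,0],[0,0,0]]}' | grep -E "ee|ft"; for i in 1 2 3 4 5; do python3 -m pendant '{"grip":[-1,-1],"linear":[[0,0,1],[0,0,0]],"angular":[[0,0,0],[0,0,0]]}' | grep -E "ee|ft"; done
```

```text
ee_pos: [535.9, -181.3, 106.5]
ft_force: [-0.2, 0.2, -0.3]
ee_pos: [537.0, -181.2, 106.9]
ft_force: [-0.1, -0.2, 0.1]
ee_pos: [536.4, -181.0, 106.1]
ft_force: [0.3, -0.4, 0.3]
ee_pos: [535.6, -180.9, 105.0]
ft_force: [0.5, 1.1, -0.1]
ee_pos: [535.0, -180.9, 104.0]
ft_force: [-0.1, -0.4, 0.0]
ee_pos: [534.4, -180.9, 103.1]
ft_force: [-0.2, 0.0, 0.0]
```

```bash
python3 -m pendant '{"grip":[-1,-1],"linear":[[0,-2,0],[0,0,0]],"angular":[[0,0,0],[0,0,0]]}' | grep -E "ee|ft"; for i in 1 2 3 4 5; do python3 -m pendant '{"grip":[-1,-1],"linear":[[0,0,1],[0,0,0]],"angular":[[0,0,0],[0,0,0]]}' | grep -E "ee|ft"; done
```

```text
ee_pos: [534.4, -178.7, 103.2]
ft_force: [0.9, -0.1, 0.3]
ee_pos: [533.8, -179.0, 102.2]
ft_force: [0.2, -0.2, -0.4]
ee_pos: [533.3, -179.0, 101.4]
ft_force: [-0.7, 1.0, -0.8]
ee_pos: [532.8, -179.1, 100.5]
ft_force: [0.2, -0.5, 0.8]
ee_pos: [532.3, -179.1, 99.6]
ft_force: [0.4, 0.5, -0.4]
ee_pos: [532.0, -179.2, 98.8]
ft_force: [0.3, 0.2, 0.1]
```

```bash
for i in 1 2 3 4 5 6; do python3 -m pendant '{"grip":[-1,-1],"linear":[[0,0,1],[0,0,0]],"angular":[[0,0,0],[0,0,0]]}' | grep -E "ee|ft"; done
```

```text
ee_pos: [531.6, -179.2, 98.1]
ft_force: [0.9, 0.2, 1.5]
ee_pos: [531.1, -179.3, 97.2]
ft_force: [0.8, -0.4, 1.9]
ee_pos: [530.6, -179.3, 96.4]
ft_force: [1.5, -0.5, 3.1]
ee_pos: [530.1, -179.3, 95.5]
ft_force: [2.1, 0.9, 3.5]
ee_pos: [529.6, -179.4, 94.6]
ft_force: [2.1, 0.9, 4.2]
ee_pos: [529.1, -179.4, 93.7]
ft_force: [2.2, 0.2, 4.4]
```

```bash
for i in 1 2; do python3 -m pendant '{"grip":[-1,-1],"linear":[[0,0,0.8],[0,0,0]],"angular":[[0,0,0],[0,0,0]]}' | grep -E "ee|ft"; done; python3 -m pendant '{"grip":[-1,-1],"linear":[[0,0,0.5],[0,0,0]],"angular":[[0,0,0],[0,0,0]]}' | grep -E "ee|ft"
```

```text
ee_pos: [528.7, -179.5, 93.1]
ft_force: [2.8, 0.4, 6.1]
ee_pos: [528.5, -179.5, 92.7]
ft_force: [2.2, -0.1, 6.4]
ee_pos: [528.5, -179.5, 92.6]
ft_force: [2.9, 0.3, 7.9]
```

```bash
python3 -m pendant '{"grip":[-1,-1,-1,-1],"linear":[[0,0,0.5],[0,0,0],[0,0,0],[0,0,0]],"angular":[[0,0,0],[0,0,0],[0,0,0],[0,0,0]]}' | grep -E "ee|ft";python3 -m pendant '{"grip":[-1,-1,-1,-1,-1,-1,-1,-1,-1,-1],"linear":[[0,0,-8],[0,0,-20],[0,0,-22],[0,0,0],[0,-15,0],[0,-20,0],[0,-11,0],[0,0,0],[0,0,0],[0,0,0]],"angular":[[0,0,0],[0,0,0],[0,0,0],[0,0,0],[0,0,0],[0,0,0],[0,0,0],[0,0,0],[0,0,0],[0,0,0]]}'
python3 - <<'E'
from h import *
ob,im=snap("wrist","w8");c=cam("wrist",ob);R=Ro.from_rotvec(ob["orientation"]).as_matrix()
cv2.imwrite("pics/w8c.png",im[60:360,150:500,::-1])
print(ob["ee_pos"],proj(c,ob["ee_pos"]+R@np.array([0,0,43.])))
E
```

```text
ee_pos: [528.5, -179.5, 92.6]
ft_force: [4.1, 0.5, 11.6]
t: 22.93
ee_pos: [549.1, -132.0, 134.3]
orientation: [3.015, 0.103, -0.809]
ft_force: [0.8, -0.3, 0.6]
width: 0.3
grasp_force: 0.0
[ 549.08725833 -131.98822851  134.28080299] [[324.34596611 222.95481506]]
```

View pics/w8c.png

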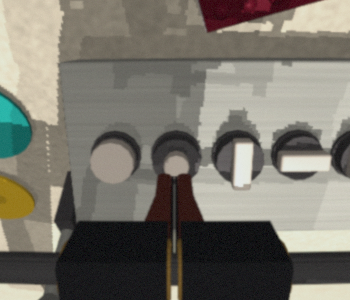

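The small round cap is centred at crop (176,164), full frame (326,224), within about 1 mm of the tool axis. I'll descend.

```bash
python3 -m pendant '{"grip":[-1,-1,-1,-1,-1],"linear":[[0,0,10],[0,0,12],[0,0,6],[0,0,0],[0,0,0]],"angular":[[0,0,0],[0,0,0],[0,0,0],[0,0,0],[0,0,0]]}' | grep -E "ee|ft"; for i in 1 2 3 4 5; do python3 -m pendant '{"grip":[-1,-1],"linear":[[0,0,1],[0,0,0]],"angular":[[0,0,0],[0,0,0]]}' | grep -E "ee|ft"; done
```

```text
ee_pos: [534.7, -132.9, 109.8]
ft_force: [0.4, 0.3, 0.2]
ee_pos: [535.3, -132.9, 109.7]
ft_force: [0.6, -0.8, 0.5]
ee_pos: [534.7, -132.9, 108.9]
ft_force: [-0.2, -0.2, -0.7]
ee_pos: [534.0, -132.9, 107.9]
ft_force: [0.0, 0.5, -0.4]
ee_pos: [533.4, -132.9, 106.9]
ft_force: [0.7, -0.3, -0.5]
ee_pos: [532.9, -132.9, 106.0]
ft_force: [0.6, -0.4, -0.1]
```

```bash
for i in 1 2 3 4 5 6; do python3 -m pendant '{"grip":[-1,-1],"linear":[[0,0,1],[0,0,0]],"angular":[[0,0,0],[0,0,0]]}' | grep -E "ee|ft"; done
```

```text
ee_pos: [532.4, -133.0, 105.2]
ft_force: [-0.4, 0.1, -0.2]
ee_pos: [531.9, -133.0, 104.3]
ft_force: [-0.2, 0.4, -0.3]
ee_pos: [531.4, -133.1, 103.4]
ft_force: [-0.1, -0.4, 0.0]
ee_pos: [530.9, -133.1, 102.6]
ft_force: [-0.6, 0.8, 1.0]
ee_pos: [530.4, -133.1, 101.7]
ft_force: [-0.6, -0.0, 0.2]
ee_pos: [529.9, -133.1, 100.9]
ft_force: [-0.1, 0.1, 1.1]
```

```bash
for i in 1 2 3 4; do python3 -m pendant '{"grip":[-1,-1],"linear":[[0,0,1],[0,0,0]],"angular":[[0,0,0],[0,0,0]]}' | grep -E "ee|ft"; done
```

```text
ee_pos: [529.4, -133.2, 100.0]
ft_force: [-0.8, 0.5, 0.2]
ee_pos: [528.9, -133.2, 99.1]
ft_force: [0.8, -0.4, 0.2]
ee_pos: [528.6, -133.3, 98.3]
ft_force: [-0.3, 0.1, 2.0]
ee_pos: [528.2, -133.4, 97.6]
ft_force: [0.7, 0.0, 3.0]
```

```bash
for i in 1 2 3 4 5; do python3 -m pendant '{"grip":[-1,-1],"linear":[[0,0,1],[0,0,0]],"angular":[[0,0,0],[0,0,0]]}' | grep -E "ee|ft"; done
```

```text
ee_pos: [527.7, -133.4, 96.7]
ft_force: [1.0, 0.3, 3.5]
ee_pos: [527.2, -133.4, 95.8]
ft_force: [1.3, -0.1, 3.4]
ee_pos: [526.7, -133.5, 94.9]
ft_force: [1.7, 0.0, 3.1]
ee_pos: [526.1, -133.5, 94.1]
ft_force: [1.9, 0.4, 4.3]
ee_pos: [525.7, -133.5, 93.2]
ft_force: [2.3, 0.6, 4.2]
```

```bash
for i in 1 2 3; do python3 -m pendant '{"grip":[-1,-1],"linear":[[0,0,0.6],[0,0,0]],"angular":[[0,0,0],[0,0,0]]}' | grep -E "ee|ft"; done
```

```text
ee_pos: [525.5, -133.5, 92.8]
ft_force: [1.8, 0.6, 5.7]
ee_pos: [525.2, -133.6, 92.4]
ft_force: [1.2, 0.0, 6.2]
ee_pos: [525.2, -133.6, 92.3]
ft_force: [2.7, 0.5, 8.0]
```

```bash
python3 -m pendant '{"grip":[-1,-1,-1,-1],"linear":[[0,0,0.5],[0,0,0],[0,0,0],[0,0,0]],"angular":[[0,0,0],[0,0,0],[0,0,0],[0,0,0]]}' | grep -E "ee|ft";python3 -m pendant '{"grip":[-1,-1,-1,-1,-1,-1,-1],"linear":[[0,0,-8],[0,0,-20],[0,0,-30],[0,0,-35],[0,0,-30],[0,0,0],[0,0,0]],"angular":[[0,0,0],[0,0,0],[0,0,0],[0,0,0],[0,0,0],[0,0,0],[0,0,0]]}'
python3 - <<'E'
from h import *
_,b=snap("side","s9"); _,w=snap("wrist","w9")
o=np.zeros((260,720,3),np.uint8);o[:,:320]=cv2.resize(b[130:260,190:350],(320,260));o[:250,320:]=cv2.resize(w,(400,250))
cv2.imwrite("pics/m9.png",o[:,:,::-1])
print(ctrl.get_obs()["qvel"].round(3),ctrl.get_obs()["ft_force"])
E
```

```text
ee_pos: [525.2, -133.6, 92.2]
ft_force: [2.8, 0.8, 10.9]
t: 28.15
ee_pos: [586.6, -129.4, 198.5]
orientation: [3.017, 0.102, -0.804]
ft_force: [-0.4, 0.8, -0.5]
width: 0.5
grasp_force: 0.0
[-0.001  0.009  0.013 -0.002  0.002  0.001] [-0.71453877 -0.59731596 -0.1667434 ]
```

View pics/m9.png

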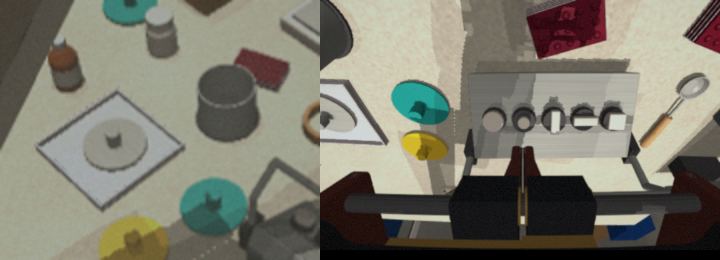

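The lid lies flat and upright in the tray. All the keys are out again, the tool is clear, and nothing else has moved. I'll hand it in.

```bash
python3 -c "
from workcell import ctrl
print(ctrl.close_job())"
```

```text
the job is handed in; nothing more can be done
None
```

I laid the lid right way up in the tray, pressed the square, up-slope bar and small round keys in that order, each to its stop (about 10–12 N) and let out again, and handed the job in at about 28 s of the 64 s; no verdict came back.

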